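# Cap the coin pot and hold the price clip open over its card

## Robot

A 6-joint arm with a two-finger parallel gripper is mounted at the origin on the work surface. World frame = base frame: x ahead of the robot, y to its left, z up, the work surface at z = 0. Lengths are in m, angles in rad, forces in N, time in s.
With the tool pointing down it reaches from about 0.25 to 0.775 m from the base axis. Payload 4 kg.
Tool frame: the origin (TCP) lies between the finger pads; the fingertips stand 14 mm ahead of it and the grasp point (between the pads) lies 5 mm behind it (tip_reach is the distance from the TCP to the fingertips, in m); z points along the fingers, y is the line along which they close (so a half turn about z gives the same grasp; the last joint's range is limited). The gripper opens to 94 mm and grips with 3 to 60 N. Pads are 16 mm wide; open, the fingers measure 119 mm over their backs; the gripper's body (75 mm by 177 mm) begins 78 mm behind the grasp point.
Start: joints at [1.033, 0.087, 1.371, -0, 1.684, -0.103], TCP at [0.232, 0.499, 0.184] pointing down, gripper open.
Joint ranges: [-3.1, 3.1], [-0.76, 2.03], [0.27, 2.55], [-1.08, 4.22], [0.17, 2.65], [-2.57, 2.57]. Speed limits (rad/s): [2.79, 2.79, 3.14, 3.14, 3.14, 3.14].

## Interface

Orientations are given as [roll, pitch, yaw] about the fixed x, y, z axes, in that order (R = Rz(yaw) Ry(pitch) Rx(roll)).
In Python, from bench import * gives the robot as it stands. The module is installed in compiled form; this text tells all that it offers.
- The arm moves only by the tool servo_tool, never from a script. Its argument "targets" is a list of rows, each a list of 4 numbers: the shift along the tool's x, y, z in cm, then the turn about the tool's z in degrees. A call has 1 to 8 rows; each row is the pose to reach, as a shift and turn from the pose commanded when the call began, along the tool's axes at that moment; what a row does not reach only later rows make up. A row lasts 1/8 s, in which the tool goes at most 62.5 mm and 10.7 degrees, less where a joint would pass 70% of its speed; a pose out of reach is approached as far as the arm can. A call with a gripper value outside its range is refused whole. "claw" is the closure in counts, from 0 (fully open) to 255 (shut), set as the call begins (left out, the last holds). The fingers move at their own pace and stop on an object; the grip force is fixed at half the most. Time passes only in rows, so rows that repeat a pose let the fingers close. It gives the time, the measured TCP pose, the force, the opening and the grip force at its end, in the units of the state.
- get_obs(): the state, without advancing time (a new reading comes with each control period).
- snapshot(name): name is "scene" or "top"; returns the picture (480x640x3 uint8, blue, green, red); there is no depth.
- camera_model(name): a dict with "camera_matrix" (3x3 intrinsics, pixels), "camera_from_world" (4x4, takes a point from world to camera coordinates). Camera axes: x right, y up, looking along -z (the intrinsics and any distortion apply to the point x, -y, -z); pixel columns grow to the right and rows downward; lengths in m; the calibration is good to about 2 mm. A picture is of the moment at which its call begins. camera_model takes no time and is no camera call.
- close_job(): hands the job in; it is judged then, once.
The state is a dict: "time": time; "joint_positions": joint angles; "qvel": joint speeds; "joint_torque": joint torques, N m; "tool_pos": TCP position; "ee_rot": TCP orientation; "wrist_force": force on the tool from outside, world axes, zero at the start; "wrist_torque": the same for the moment, N m; "width": finger opening in m; "finger_force": force on a finger pad.
Only numpy, scipy, OpenCV 4.12 (cv2) and the standard library are available. Lean on these libraries where they do the work, as an engineer would, in place of code of your own. Each camera call takes 0.05 s, during which the arm holds its last target. There are 200 camera calls.

## Task

Set the loose round lid, the one with the small card standing on it, onto the teak coin pot so that it sits fully down and level, and let go of it. Then take the spring clip off its stand by squeezing its two handles, bring it squeezed wide open down over the middle of the card's top edge so that one open jaw hangs on either side of the card without touching it, and finish there while still holding the clip gaping around the card edge, ready for a second card to be slipped in. Leave the pot, the stand and the other goods where they are.

Things in the scene. Friction and masses are not known exactly. Their poses are not given: they have to be found in the camera images.
- pot: Loose round teak pot with carrom coins in it, open at the top, 84 mm outside, 72 mm inside diameter, 60 mm tall, 0.6 kg; origin at the centre of its underside, z up.
- pot_rim (a point): Centre of the pot's mouth, level with its flat rim, 60 mm above its foot.
- lid_grip (a point): Centre of the upright maple batten on the loose round lid (one piece, about 0.11 kg): the part to grip, 44 mm long (x), 10 mm thick (y), 30 mm tall, standing on the lid's disc with a card above it. This point is 28 mm above the lid's underside, 15 mm above the disc's top; x along the batten, y across, z up.
- lid_seat (a point): Centre of the underside of the lid's maple disc (92 mm across, 7 mm thick); it meets point pot_rim when seated. Below it a plug 66 mm across and 6 mm deep drops into the pot's mouth; the lid lies on this plug at the start. Which way round the lid is turned on the pot does not matter.
- card_edge (a point): Middle of the top edge of the stiff white card on the lid: 50 mm wide (x), 3 mm thick (y), showing 24 mm above the batten. The edge is 39 mm above lid_grip and 61 mm above lid_seat; x along the edge, y across the card, z up.
- stand: Clip stand: loose heavy maple block 70 x 60 x 14 mm (0.7 kg) with a fin 44 mm long (x), 4 mm thick (y) and 16 mm tall on top; origin at the centre of its underside. At the start the clip is clamped on the fin, its jaw tips on the block.
- clip_pivot (a point): Middle of the pivot barrel (7 mm thick, 36 mm long) of the steel spring clip, half-way up: 72 mm tall, 30 mm wide (x), 50 g. It starts upright: jaws 36 mm down from here, two handles 28 mm wide 36 mm up in a V, 32 mm over their outsides at the top. Squeeze the handles along y to open the jaws. Axes go with jaw a, which turns half the opening when squeezed evenly.
- tip_a (a point): Inside of the lower end of one jaw (the one on the clip's +y side), 2 mm above its tip, in the middle of its width.
- tip_b (a point): The same point of the other jaw (-y side).
- clip_jaw (a joint): Angle between the clip's halves, rad: 0 on the 4 mm fin, -0.1 shut, 0.5 squeezed fully open to its stop: handles parallel, 14 mm over their outsides, jaw tips 21 mm apart and 35 mm below the pivot. The spring (0.25 N m/rad, 0.125 N m at 0) takes 4 to 8 N at the handle tops, more lower down; a grip of 20 N or more on the upper two thirds reaches the stop.
- striker: Bystander: translucent blue acrylic striker, a disc 41 mm in diameter, 10 mm tall; origin under its centre.
- coin0: Bystander: black lacquered wooden carrom coin, 31 mm in diameter, 8 mm tall.
- coin1: Bystander: a second coin like it.
- ring: Bystander: chrome pocket ring, 54 mm outside, 10 mm tall.
- tray: Bystander: maple coin tray 90 x 150 x 22 mm.
- lamp: Bystander, fixed to the table: brass lamp socket with a frosted bulb, 80 mm across the foot, 146 mm tall; origin at the centre of its underside.
Mind the look-alikes: they are no part of the job. Leave any blue or pink look-alike of the pot alone.

How it is judged:
By the outcome, as a careful person would: the job done as asked, in the order asked, and still so for the second after the job is handed in, while the arm keeps its last pose, push and grip.
It also fails if it takes over 58 s, if anything falls off the work surface, if the arm or the gripper's body presses on something with over 40 N, if the wrist force passes 120 N, or if a joint passes its speed limit or range.

## Working session

There is one attempt and no reset: what is moved stays moved. The work goes in short steps, Python scripts to look and compute and a tool call to move; the robot and the scene stay as the last step left them, time stands still between calls to the robot, and variables do not carry over. Pictures are saved under pics/ and viewed, at most 10 in all, crops included, and the job is handed in when it is done.

Besides the shell and the picture viewer there is one more tool, called as name(argument=value, ...) on one line, values as JSON. servo_tool: Moves the arm, as the interface text tells. Its arguments: {"type":"object","properties":{"targets":{"type":"array"},"claw":{"type":"number"}},"required":["targets"]}

```bash
mkdir -p pics; python3 - <<'E'
from bench import *
import cv2, numpy as np
for n in("scene","top"):
    cv2.imwrite(f"pics/{n}0.png",snapshot(n)); c=camera_model(n)
    print(n,{k:(np.round(v,3).tolist() if hasattr(v,'__len__') else v) for k,v in c.items()})
o=get_obs(); print({k:np.round(v,3).tolist() for k,v in o.items()})
E
```

```text
scene {'camera_matrix': [[610.493, 0.0, 315.085], [0.0, 610.493, 241.798], [0.0, 0.0, 1.0]], 'camera_from_world': [[-0.617, 0.787, -0.007, 0.319], [-0.631, -0.489, 0.602, 0.34], [0.471, 0.376, 0.798, -1.484], [0.0, 0.0, 0.0, 1.0]]}
top {'camera_matrix': [[489.155, 0.0, 322.258], [0.0, 489.155, 240.353], [0.0, 0.0, 1.0]], 'camera_from_world': [[-0.024, -1.0, -0.017, 0.047], [0.994, -0.026, 0.105, -0.578], [-0.105, -0.014, 0.994, -0.918], [0.0, 0.0, 0.0, 1.0]]}
{'time': 0.1, 'joint_positions': [1.033, 0.088, 1.372, -0.0, 1.684, -0.103], 'qvel': [-0.0, -0.0, -0.005, -0.002, -0.001, -0.001], 'joint_torque': [0.003, -34.125, -30.33, 0.072, 0.03, -0.0], 'tool_pos': [0.231, 0.498, 0.183], 'ee_rot': [-3.14, -0.0, 2.707], 'wrist_force': [-0.0, -0.633, -0.329], 'wrist_torque': [-0.026, 0.067, 0.043], 'finger_force': 0.0, 'width': 0.094}
```

View pics/scene0.png

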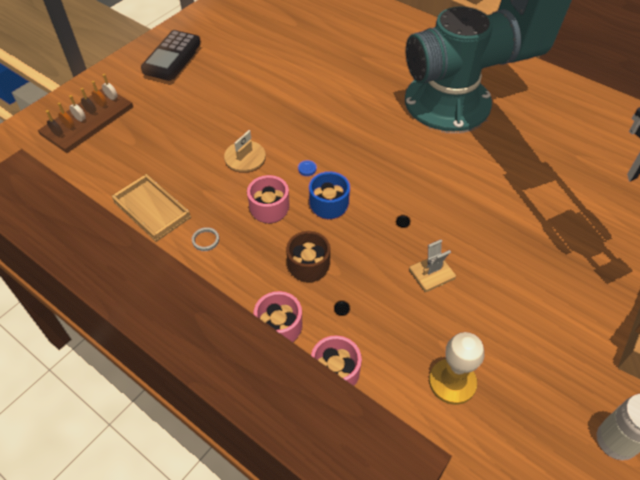

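View pics/top0.png

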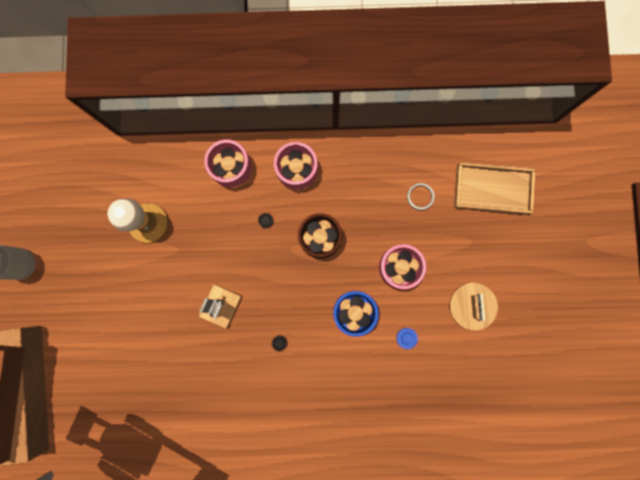

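The scene view shows the brown pot at (308,256), the lid with card at (244,152) and the clip stand at (433,268). The top view shows the same things at (320,236), (474,306) and (220,306). A shelf overhangs the far side. Next I'll enlarge these areas.

```bash
cat > h.py <<'E'
from bench import *
import cv2, numpy as np
def ray(n,u,v):
    c=camera_model(n);K=np.array(c["camera_matrix"]);T=np.array(c["camera_from_world"])
    d=np.linalg.solve(K,[u,v,1.])*[1,-1,-1]; R=T[:3,:3]
    return -R.T@T[:3,3], R.T@d
def onz(n,u,v,z):
    o,d=ray(n,u,v); return o+d*(z-o[2])/d[2]
def proj(n,p):
    c=camera_model(n);K=np.array(c["camera_matrix"]);T=np.array(c["camera_from_world"])
    q=(T[:3,:3]@np.asarray(p).T).T+T[:3,3]; q=q*[1,-1,-1]; w=q@K.T; return w[:,:2]/w[:,2:]
def tri(pt,ps):
    (o,d),(p,e)=ray("top",*pt),ray("scene",*ps)
    s=np.linalg.lstsq(np.c_[d,-e],p-o,rcond=None)[0]
    a,b=o+s[0]*d,p+s[1]*e; return (a+b)/2,np.linalg.norm(a-b)
def tile(img,u,v,h=24,s=260):
    im=cv2.resize(img[v-h:v+h,u-h:u+h],(s,s),interpolation=cv2.INTER_CUBIC)
    for k in range(0,2*h,8):
        x=int((k+.5)*s/2/h); cv2.line(im,(x,0),(x,5),(0,255,0),1);cv2.line(im,(0,x),(5,x),(0,255,0),1)
    cv2.putText(im,f"{u-h},{v-h}",(8,18),0,.4,(0,255,0),1); return im
E
python3 - <<'E'
from h import *
t=cv2.imread("pics/top0.png");s=cv2.imread("pics/scene0.png")
a=[tile(t,474,306,28),tile(t,220,306,28),tile(t,320,236,28)]
b=[tile(s,244,152,28),tile(s,433,268,28),tile(s,308,256,28)]
cv2.imwrite("pics/m.png",np.vstack([np.hstack(a),np.hstack(b)]))
print("pot",onz("top",320,236,.06),onz("scene",308,248,.06))
print("lid",onz("top",474,306,.013),"stand",onz("top",220,306,.014))
print("shelf",onz("top",340,132,0), onz("top",340,95,.2))
E
```

```text
pot [0.58416118 0.0359429  0.06      ] [0.58542557 0.03728547 0.06      ]
lid [ 0.44537783 -0.25834982  0.013     ] stand [0.45695484 0.23527222 0.014     ]
shelf [ 0.80438305 -0.00890832  0.        ] [ 0.8000833  -0.00496962  0.2       ]
```

View pics/m.png

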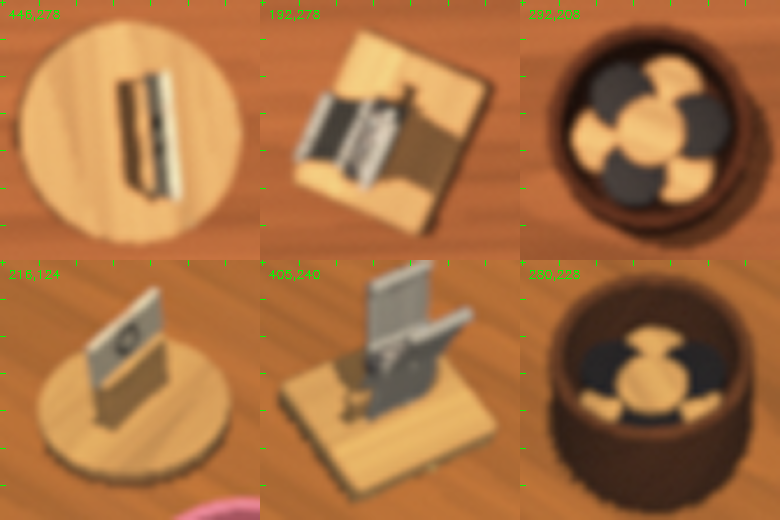

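The crops show the lid disc centred near top (473.5,306), with the card edge running (480.6,293)–(483.6,320.6). The stand block corners are at top (213,284), (242,295), (226,328) and (199,316), with the clip handles along the block's long side. I'll fit poses to these points.

```bash
cat >> h.py <<'E'
def go(x,y,z,yaw):
    "print shift (cm) and turn (deg) in tool axes to reach a world TCP pose, tool down"
    o=get_obs(); p=np.array(o["tool_pos"]); a=o["ee_rot"][2]
    d=np.array([x,y,z])-p; c,s=np.cos(a),np.sin(a)
    t=(np.degrees(a)-yaw+180)%360-180
    print("go cm",np.round([100*(c*d[0]+s*d[1]),100*(s*d[0]-c*d[1]),-100*d[2]],2),"turn",round(t,1),"q6",round(o["joint_positions"][5],2))
E
python3 - <<'E'
from h import *
from scipy.optimize import least_squares
def fit(x0,top,sc):
    def P(q,L):
        L=np.array(L,float);c,s=np.cos(q[2]),np.sin(q[2])
        return np.c_[q[0]+c*L[:,0]-s*L[:,1],q[1]+s*L[:,0]+c*L[:,1],L[:,2]]
    def f(q):
        r=[]
        for n,l in(("top",top),("scene",sc)):
            if l: r.append((proj(n,P(q,[a for a,_ in l]))-np.array([b for _,b in l])).ravel())
        return np.concatenate(r)
    s=least_squares(f,x0); print(np.round(s.x[:2],4),np.degrees(s.x[2]).round(1)); print(s.fun.round(1)); return s.x
e=.025
print("card");
T=[((e,0,.067),(480.6,293)),((-e,0,.067),(483.6,320.6))]
S=[((e,0,.067),(249.3,130)),((-e,0,.067),(234.5,142.9))]
fit([.44,-.26,.1],T,S);fit([.44,-.26,.1],T,[]); fit([.44,-.26,.1],[],S)
print("disc",onz("top",473.5,306,.013))
print("stand")
a,b=.035,.03; z=.014; y=np.radians(156.6)
T=[((-a,b,z),(213,284)),((-a,-b,z),(0,0)),((a,b,z),(199,316.3)),((a,-b,z),(226.4,327.7))]
# x dir 156deg points -x world; corner at image top = -a
T=[((-a,b,z),(213,284)),((-a,-b,z),(241.7,295.2)),((a,-b,z),(226.4,327.7)),((a,b,z),(199,316.3))]
S=[]
q=fit([.457,.235,y+np.pi*0],T,S)
best=None
import itertools
pts=np.array([(408.8,267.1),(425.4,289.5),(455.5,275)])
c,s=np.cos(q[2]),np.sin(q[2])
for L,_ in T: print(L,proj("scene",[[q[0]+c*L[0]-s*L[1],q[1]+s*L[0]+c*L[1],z]]).round(1))
t=cv2.imread("pics/top0.png");sc=cv2.imread("pics/scene0.png")
k=6;out=[]
for n,im,(u,v) in(("top",t,(220,306)),("scene",sc,(433,262))):
    h=30;g=cv2.resize(im[v-h:v+h,u-h:u+h],None,fx=k,fy=k,interpolation=cv2.INTER_CUBIC)
    for yy,zz,col in((.016,.086,(0,0,255)),(-.016,.086,(255,0,0)),(0,.05,(0,255,0)),(.003,.014,(0,255,255)),(-.003,.014,(255,255,0))):
        for xx in(-.014,0,.014):
            p=proj(n,[[q[0]+c*xx-s*yy,q[1]+s*xx+c*yy,zz]])[0]
            cv2.circle(g,tuple(int(w) for w in (p-[u-h,v-h]+.5)*k),3,col,1)
    out.append(g)
cv2.imwrite("pics/m2.png",np.hstack(out))
E
```

```text
card
[ 0.4443 -0.2577] 34.5
[ -6.7   3.3   7.2  -1.9  -9.2  15.3   8.7 -13.7]
[ 0.4456 -0.2574] 2.9
[ 0.  0. -0. -0.]
[ 0.4422 -0.2589] 182.2
[ 0.  -0.1 -0.   0.1]
disc [ 0.44540038 -0.25738611  0.013     ]
stand
[0.4577 0.2354] 148.1
[ 29.4  13.9 -25.3 -12.9 -28.9 -14.4  24.6  12.9]
(-0.035, 0.03, 0.014) [[407.5 264. ]]
(-0.035, -0.03, 0.014) [[421.2 288.6]]
(0.035, -0.03, 0.014) [[454.6 277.9]]
(0.035, 0.03, 0.014) [[440.1 253.9]]
```

View pics/m2.png

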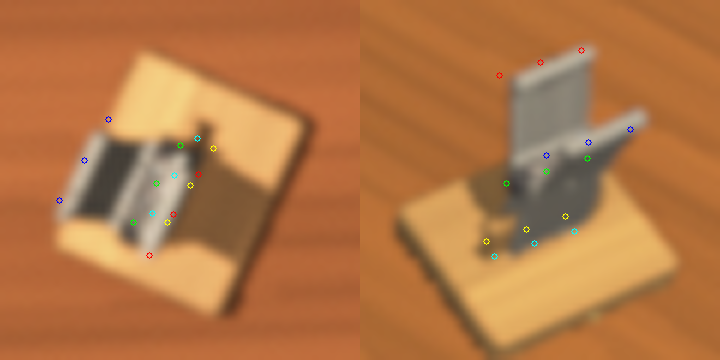

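```bash
python3 - <<'E'
from h import *
from scipy.optimize import least_squares
print("handles",tri((203,304.7),(443.3,253)),tri((217.8,308.8),(434.75,242.2)))
print("ends",tri((206.2,297.7),(449.8,250.6)),tri((199.8,311.8),(436.7,255.3)))
a,b,z=.035,.03,.014
L=np.array([(-a,-b),(-a,b),(a,b),(a,-b)])
W=np.array([onz("top",*p,z)[:2] for p in((213,284),(241.7,295.2),(226.4,327.7),(199,316.3))])
M,_=cv2.estimateAffinePartial2D(L,W); print("stand",M[:,2],np.degrees(np.arctan2(M[1,0],M[0,0])),np.hypot(M[1,0],M[0,0]))
print([onz("scene",*p,z).round(4) for p in((408.8,267.1),(425.4,289.5),(455.5,275))],W)
go(.4452,-.2577,.20,182.5)
E
```

```text
handles (array([0.46119297, 0.25002734, 0.0883131 ]), np.float64(0.0018216216970967792)) (array([0.45229646, 0.22428747, 0.09020858]), np.float64(0.005301512611474823))
ends (array([0.46732926, 0.2509049 , 0.10164937]), np.float64(0.02504415552057248)) (array([0.45546314, 0.24890024, 0.0765788 ]), np.float64(0.022227575652571777))
stand [0.45745997 0.23522274] 155.9637282433131 0.9842702390251965
[array([0.4762, 0.1972, 0.014 ]), array([0.5001, 0.2495, 0.014 ]), array([0.4371, 0.2773, 0.014 ])] [[0.50009198 0.2489747 ]
 [0.47690558 0.19265015]
 [0.41484313 0.22287193]
 [0.43799918 0.2763942 ]]
go cm [-51.24 -59.56  -1.71] turn -27.4 q6 -0.1
```

servo_tool(targets=[[-5,-6,-1,0],[-9,-10.5,-1.7,0],[-13,-15,-1.7,0],[-17,-19.5,-1.7,0],[-21,-24,-1.7,0],[-25,-29,-1.7,0],[-28,-33,-1.7,0],[-30,-35,-1.7,0]], claw=0)

```text
time: 1.1
tool_pos: [0.3562, 0.0525, 0.2007]
ee_rot: [-3.141, 0.0, 2.703]
wrist_force: [0.8, -0.6, -0.0]
width: 0.0942
finger_force: 0.0
```

servo_tool(targets=[[-4,-5,0,-4],[-8,-9,0,-8],[-12,-13,0,-12],[-15,-17,0,-16],[-18,-21,0,-20],[-20,-23,0,-24],[-21.2,-24.6,0,-27.4],[-21.2,-24.6,0,-27.4]])

```text
time: 2.1
tool_pos: [0.4446, -0.2581, 0.1998]
ee_rot: [3.14, -0.002, -3.101]
wrist_force: [-0.0, -0.2, -0.7]
width: 0.0938
finger_force: 0.0
```

```bash
python3 - <<'E'
from h import *
o=get_obs();print(o["time"],o["tool_pos"],o["ee_rot"],o["wrist_force"]);go(.4452,-.2577,.0305,182.5)
E
```

```text
2.1 [ 0.44463792 -0.25807315  0.1998245 ] [ 3.14005168e+00 -1.72370916e-03 -3.10072038e+00] [-0.03623088 -0.18515705 -0.72998422]
go cm [-0.06  0.03 16.93] turn -0.2 q6 -2.25
```

servo_tool(targets=[[0,0,4,0],[0,0,8,0],[0,0,12,0],[0,0,14.5,0],[0,0,16,0],[0,0,16.8,0],[0,0,16.8,0]])

```text
time: 2.98
tool_pos: [0.4452, -0.2572, 0.0332]
ee_rot: [-3.142, 0.0, -3.098]
wrist_force: [0.4, 0.7, -0.2]
width: 0.0938
finger_force: 0.0
```

servo_tool(targets=[[0,0,0,0],[0,0,0,0],[0,0,0,0],[0,0,0,0],[0,0,0,0],[0,0,0,0],[0,0,0,0],[0,0,0,0]], claw=255)

```text
time: 3.98
tool_pos: [0.445, -0.2574, 0.0329]
ee_rot: [3.142, 0.0, -3.098]
wrist_force: [0.9, 0.2, -0.7]
width: 0.0174
finger_force: 0.0
```

servo_tool(targets=[[0,0,0.15,0],[0,0,0.3,0],[0,0,0.3,0]], claw=200)

```text
time: 4.35
tool_pos: [0.4449, -0.2572, 0.0297]
ee_rot: [3.141, -0.0, -3.098]
wrist_force: [0.2, 0.2, -1.1]
width: 0.0205
finger_force: 0.0
```

servo_tool(targets=[[0,0,0,0],[0,0,0,0],[0,0,0,0],[0,0,0,0]], claw=255)

```text
time: 4.85
tool_pos: [0.445, -0.2574, 0.03]
ee_rot: [-3.142, 0.0, -3.098]
wrist_force: [-0.4, -0.3, -0.8]
width: 0.0027
finger_force: 30.0
```

servo_tool(targets=[[0,0,-0.5,0],[0,0,-3,0],[0,0,-7,0],[0,0,-11,0],[0,0,-14,0],[0,0,-15,0],[0,0,-15,0]])

```text
time: 5.72
tool_pos: [0.445, -0.2574, 0.1799]
ee_rot: [-3.141, 0.0, -3.098]
wrist_force: [-0.3, -0.3, -0.9]
width: 0.0027
finger_force: 30.0
```

```bash
python3 - <<'E'
from h import *
s=snapshot("scene");t=snapshot("top");o=get_obs();p=o["tool_pos"]
u=proj("scene",[p])[0].astype(int);v=proj("top",[p])[0].astype(int);print(u,v)
cv2.imwrite("pics/l.png",np.hstack([tile(s,*u,h=45,s=390),tile(t,*v,h=45,s=390)]))
go(.5845,.0365,.19,156)
E
```

```text
[236  96] [503 309]
go cm [-15.29  28.7   -1.19] turn 26.5 q6 -2.25
```

View pics/l.png

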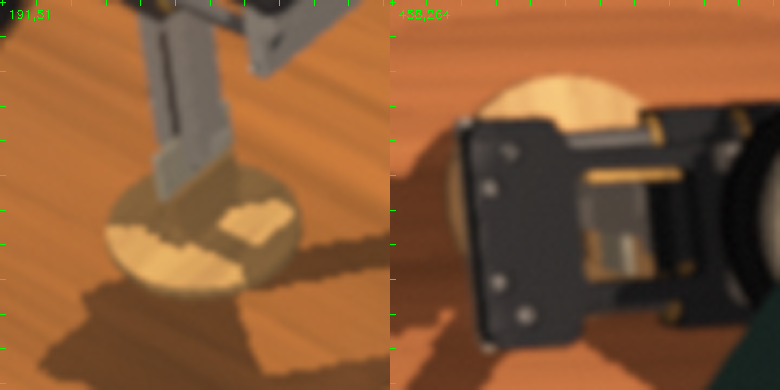

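The lid is up, but a width of 2.7 mm doesn't fit a 10 mm batten. I'll check by overlaying the expected geometry.

```bash
python3 - <<'E'
from h import *
s=snapshot("scene");o=get_obs();p=np.array(o["tool_pos"])
u0,v0,k,h=236,85,7,42
g=cv2.resize(s[v0-h:v0+h,u0-h:u0+h],None,fx=k,fy=k,interpolation=cv2.INTER_CUBIC)
def pl(P,col,cl=True):
    q=((proj("scene",np.array(P)+[p[0],p[1],0])-[u0-h,v0-h]+.5)*k).astype(int); cv2.polylines(g,[q.reshape(-1,1,2)],cl,col,1)
z0=p[2]-.03  # plug bottom if held as commanded
c,s_=np.cos(o["ee_rot"][2]),np.sin(o["ee_rot"][2]); X=np.array([c,s_,0])
a=np.linspace(0,6.28,40);pl(np.c_[.046*np.cos(a),.046*np.sin(a),0*a+z0+.013],(0,255,0))
pl([X*.025+[0,0,z0+.067],-X*.025+[0,0,z0+.067],-X*.025+[0,0,z0+.043],X*.025+[0,0,z0+.043]],(255,0,0))
pl([[0,0,p[2]-.014],[0,0,p[2]+.073]],(0,0,255),False)
cv2.imwrite("pics/l2.png",g)
print(o["wrist_force"],o["wrist_torque"])
E
```

```text
[-0.63173773 -0.01532957 -1.22336565] [ 0.05205873 -0.00594073 -0.01255099]
```

View pics/l2.png

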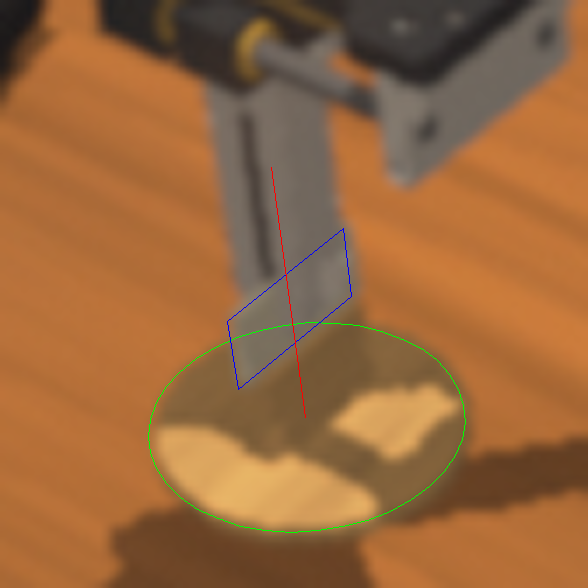

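The lid is level and hanging as commanded. A 2.7 mm gap matches the 3 mm card, though, so the fingertips seem to end higher than the text says. I'll overlay candidate fingertip heights.

```bash
python3 - <<'E'
from h import *
s=snapshot("scene");o=get_obs();p=np.array(o["tool_pos"])
u0,v0,k,h=236,85,9,32
a=o["ee_rot"][2];X=np.array([np.cos(a),np.sin(a),0]);Y=np.array([np.sin(a),-np.cos(a),0])
out=[]
for zs in((None,),(.014,),(-.014,)):
    g=cv2.resize(s[v0-h:v0+h,u0-h:u0+h],(400,400),interpolation=cv2.INTER_CUBIC);k=400/64
    g=cv2.convertScaleAbs(g,alpha=1.5)
    for r in zs:
        if r is None: continue
        for sg in(1,-1):
            for z in (p[2]-r,):
                P=[p+X*x+Y*sg*y+[0,0,z-p[2]] for x,y in((.008,.0014),(-.008,.0014),(-.008,.0139),(.008,.0139))]
                q=((proj("scene",np.array(P))-[u0-h,v0-h]+.5)*k).astype(int)
                cv2.polylines(g,[q.reshape(-1,1,2)],True,(0,255,0) if sg>0 else (255,255,0),1)
    out.append(g)
cv2.imwrite("pics/l3.png",cv2.resize(np.hstack(out),(800,267)) if 0 else np.vstack([np.hstack(out[:2])]))
np.save("o.npy",0)
cv2.imwrite("pics/l4.png",np.hstack([out[0],out[2]]))
E
```

```text
(no output)
```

View pics/l4.png

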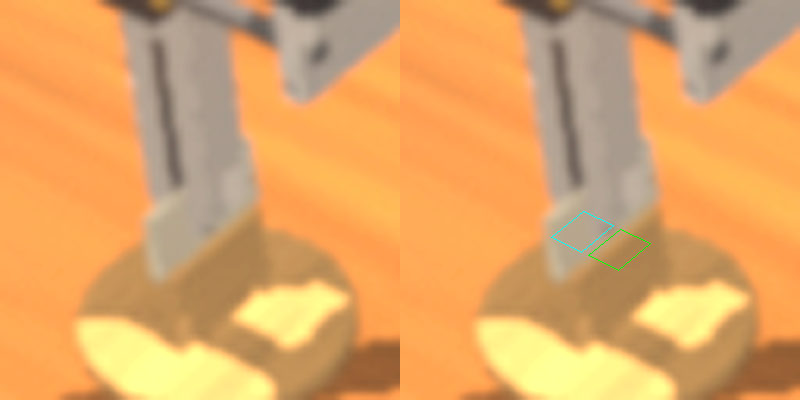

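The fingers hold the card, with the tips about 23 mm behind the TCP (not 14 mm ahead). The hold is firm and level, so I'll carry the lid to the pot like this.

servo_tool(targets=[[-1,2,-0.6,2],[-3.5,6,-1.2,6],[-6.5,11,-1.2,10],[-9.5,16.5,-1.2,15],[-12,21.5,-1.2,19],[-14,25.5,-1.2,23],[-15.2,28,-1.2,25.5],[-15.55,28.8,-1.2,26.5]])

```text
time: 6.92
tool_pos: [0.5876, 0.0386, 0.1903]
ee_rot: [-3.14, -0.003, 2.724]
wrist_force: [0.4, -0.3, -1.0]
width: 0.0027
finger_force: 30.0
```

servo_tool(targets=[[0,0,0,0],[0,0,2,0],[0,0,5,0],[0,0,7.5,0],[0,0,8.6,0],[0,0,8.6,0]])

```text
time: 7.68
tool_pos: [0.5872, 0.0362, 0.1054]
ee_rot: [-3.141, -0.001, 2.721]
wrist_force: [1.0, -0.1, -1.3]
width: 0.0025
finger_force: 30.0
```

```bash
python3 - <<'E'
from h import *
s=snapshot("scene");t=snapshot("top")
cv2.imwrite("pics/p.png",np.hstack([tile(s,308,240,36,400),tile(t,320,236,36,400)]))
go(.587,.0375,.084,156)
E
```

```text
go cm [0.18 0.02 2.33] turn -0.0 q6 -1.19
```

View pics/p.png

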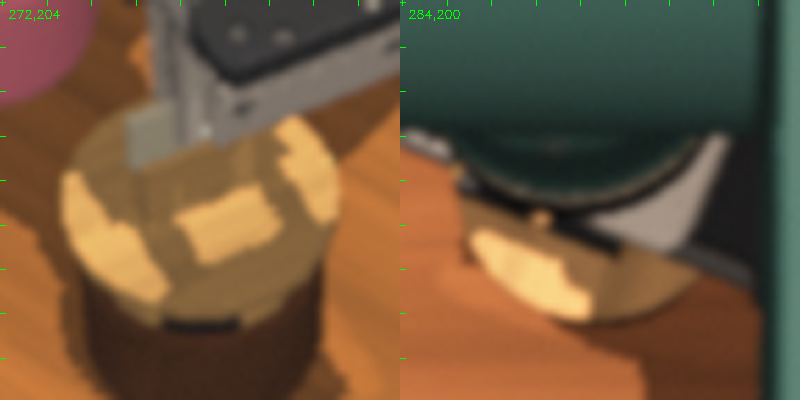

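```bash
python3 - <<'E'
from h import *
print(onz("scene",307.5,240.8,.088))
o=get_obs();print(o["wrist_force"],o["tool_pos"]);go(.587,.0375,.0842,156)
E
```

```text
[0.58903173 0.03955369 0.088     ]
[-0.65273399  0.21999675 -0.86701807] [0.58851637 0.0365673  0.10729832]
go cm [0.18 0.02 2.31] turn -0.0 q6 -1.19
```

servo_tool(targets=[[0.1,-0.1,0.5,0],[0.1,-0.1,1.0,0],[0.1,-0.1,1.5,0],[0.1,-0.1,1.8,0],[0.1,-0.1,1.8,0],[0.1,-0.1,1.8,0]])

```text
time: 8.52
tool_pos: [0.5867, 0.0366, 0.0881]
ee_rot: [3.141, 0.0, 2.723]
wrist_force: [0.0, 0.3, -1.4]
width: 0.0027
finger_force: 30.0
```

servo_tool(targets=[[0,0,0.2,0],[0,0,0.4,0],[0,0,0.4,0],[0,0,0.4,0]])

```text
time: 9.02
tool_pos: [0.5865, 0.0366, 0.084]
ee_rot: [3.141, 0.0, 2.723]
wrist_force: [-0.5, 0.6, -0.5]
width: 0.0027
finger_force: 30.0
```

servo_tool(targets=[[0,0,0.05,0],[0,0,0.1,0],[0,0,0.1,0]])

```text
time: 9.4
tool_pos: [0.5866, 0.0366, 0.084]
ee_rot: [3.141, 0.001, 2.723]
wrist_force: [-2.5, 0.3, 5.7]
width: 0.003
finger_force: 30.0
```

servo_tool(targets=[[0,0,-0.1,0],[0,0,-0.1,0],[0,0,-0.1,0],[0,0,-0.1,0],[0,0,-0.1,0]], claw=120)

```text
time: 10.02
tool_pos: [0.5865, 0.0366, 0.0839]
ee_rot: [3.142, -0.0, 2.723]
wrist_force: [-0.9, 0.4, -0.1]
width: 0.0477
finger_force: 0.0
```

servo_tool(targets=[[0,0,-1,0],[0,0,-4,0],[0,0,-7,0],[0,0,-10,0],[0,0,-10.5,0]])

```text
time: 10.65
tool_pos: [0.5881, 0.0365, 0.1927]
ee_rot: [3.139, 0.006, 2.722]
wrist_force: [0.1, -0.4, 0.3]
width: 0.05
finger_force: 0.0
```

```bash
python3 - <<'E'
from h import *
go(.4570,.2362,.16,156)
go(.4570,.2362,.0425,156)
E
```

```text
go cm [20.1  12.9   3.27] turn -0.0 q6 -1.19
go cm [20.1  12.9  15.02] turn -0.0 q6 -1.19
```

servo_tool(targets=[[3,2,0,0],[7,4.5,0,0],[11,7.2,0,0],[15,9.8,0,0],[18,11.7,0,0],[20,13,0,0],[20,13,0,0]], claw=65)

```text
time: 11.52
tool_pos: [0.4556, 0.2375, 0.1881]
ee_rot: [-3.141, -0.001, 2.725]
wrist_force: [0.7, 0.4, -0.1]
width: 0.0702
finger_force: 0.0
```

servo_tool(targets=[[0,0,3,0],[0,0,7,0],[0,0,10,0],[0,0,10.9,0],[0,0,10.9,0],[0,0,10.9,0]])

```text
time: 12.28
tool_pos: [0.458, 0.2369, 0.0817]
ee_rot: [3.139, 0.002, 2.722]
wrist_force: [0.3, -0.0, 0.5]
width: 0.0702
finger_force: 0.0
```

```bash
python3 - <<'E'
from h import *
s=snapshot("scene");o=get_obs();p=np.array(o["tool_pos"]);print(p,o["ee_rot"],o["width"])
u0,v0,h=433,250,36;k=400/72
g=cv2.resize(s[v0-h:v0+h,u0-h:u0+h],(400,400),interpolation=cv2.INTER_CUBIC)
a=o["ee_rot"][2];X=np.array([np.cos(a),np.sin(a),0]);Y=np.array([np.sin(a),-np.cos(a),0])
w=o["width"]/2
for sg,col in((1,(0,255,0)),(-1,(255,255,0))):
    P=[p+X*x+Y*sg*y+[0,0,.022] for x,y in((.008,w),(-.008,w),(-.008,w+.0125),(.008,w+.0125))]
    q=((proj("scene",np.array(P))-[u0-h,v0-h]+.5)*k).astype(int);cv2.polylines(g,[q.reshape(-1,1,2)],True,col,1)
t=tile(s,308,240,36,400)
cv2.imwrite("pics/c.png",np.hstack([g,t]))
E
```

```text
[0.4580131  0.23699107 0.08176425] [3.13927392e+00 2.34133706e-03 2.72226598e+00] 0.06996492557433305
```

View pics/c.png

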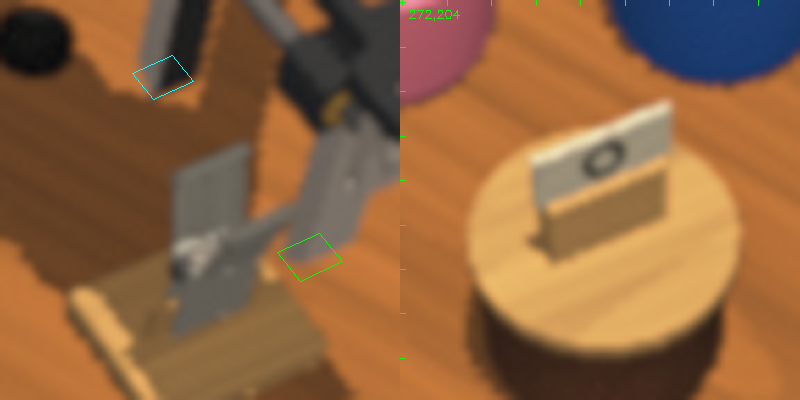

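The right tile shows the lid level and fully down on the pot. The left shows both open fingers either side of the clip. I'll check centring numerically.

```bash
python3 - <<'E'
from h import *
P=np.mean([get_obs()["tool_pos"] for _ in range(5)],0);print(P)
for z in(.086,.104,.108):print(z,(proj("scene",[[P[0],P[1],z]])[0]-[397,214]+.5)*400/72)
# fit clip centre: stand edges in both images
print("handles mid in scene -> world at .086", onz("scene",(443.3+434.75)/2,(253+242.2)/2,.086), "top",onz("top",(203+217.8)/2,(304.7+308.8)/2,.086))
print("left handle top",onz("top",203,304.7,.086),onz("scene",443.3,253,.086),"right",onz("top",217.8,308.8,.086),onz("scene",434.75,242.2,.086))
E
```

```text
[0.4580131  0.23699107 0.08176425]
0.086 [226.59135609 197.90910994]
0.104 [235.11280143 164.89946019]
0.108 [237.03688341 157.44611515]
handles mid in scene -> world at .086 [0.45310683 0.23769142 0.086     ] top [0.45768245 0.23642895 0.086     ]
left handle top [0.46167108 0.24985678 0.086     ] [0.45884997 0.25012431 0.086     ] right [0.45369935 0.22301971 0.086     ] [0.44728653 0.22509146 0.086     ]
```

servo_tool(targets=[[0.15,-0.05,1,0],[0.15,-0.05,2.5,0],[0.15,-0.05,3.6,0],[0.15,-0.05,4.0,0],[0.15,-0.05,4.0,0]])

```text
time: 12.95
tool_pos: [0.4548, 0.2368, 0.0394]
ee_rot: [-3.141, -0.001, 2.723]
wrist_force: [-0.4, 0.6, -0.1]
width: 0.07
finger_force: 0.0
```

servo_tool(targets=[[0,0,0,0],[0,0,0,0],[0,0,0,0],[0,0,0,0],[0,0,0,0]], claw=255)

```text
time: 13.58
tool_pos: [0.4556, 0.2368, 0.0408]
ee_rot: [3.141, 0.001, 2.723]
wrist_force: [-1.8, -1.4, 4.3]
width: 0.0237
finger_force: 7.6
```

servo_tool(targets=[[0,0,0,0],[0,0,0,0],[0,0,0,0],[0,0,0,0],[0,0,0,0]])

```text
time: 14.2
tool_pos: [0.4557, 0.2371, 0.0405]
ee_rot: [3.14, 0.001, 2.722]
wrist_force: [0.6, 0.8, 5.8]
width: 0.0133
finger_force: 30.0
```

servo_tool(targets=[[0,0,-0.3,0],[0,0,-0.8,0],[0,0,-1.6,0],[0,0,-2.6,0],[0,0,-4,0],[0,0,-7,0],[0,0,-11,0],[0,0,-15,0]])

```text
time: 15.2
tool_pos: [0.4551, 0.2368, 0.1921]
ee_rot: [3.141, 0.001, 2.722]
wrist_force: [1.3, 0.6, -0.1]
width: 0.0135
finger_force: 30.0
```

servo_tool(targets=[[0,0,-1,0],[0,0,-1,0],[0,0,-1,0]])

```text
time: 15.58
tool_pos: [0.4542, 0.2365, 0.1978]
ee_rot: [-3.139, -0.003, 2.723]
wrist_force: [-0.2, 0.1, -1.4]
width: 0.0136
finger_force: 30.0
```

```bash
python3 - <<'E'
from h import *
s=snapshot("scene");t=snapshot("top");cv2.imwrite("pics/s_lift.png",s);cv2.imwrite("pics/t_lift.png",t)
o=get_obs();print(o["tool_pos"],o["width"],o["wrist_force"]);go(.5866,.0366,.2,156)
# stand moved? compare with start
a=cv2.imread("pics/scene0.png")
def fit(im):
    h=cv2.cvtColor(im[255:292,405:462],cv2.COLOR_BGR2HSV); return h
for n,(u,v) in {"stand left":(415,268)}.items(): pass
A=cv2.cvtColor(a,cv2.COLOR_BGR2GRAY)[274:294,405:460].astype(np.float32);B=cv2.cvtColor(s,cv2.COLOR_BGR2GRAY)[274:294,405:460].astype(np.float32)
print(cv2.phaseCorrelate(A,B))
# card edge on the lid (pre-lift crop): corners seen at tile (530,158)->(672,102), x0=400
c=[(272+(q-400)/5.556-.5,204+r/5.556-.5) for q,r in((531,157),(671,103))]
print(c,[onz("scene",*q,.121) for q in c])
E
```

```text
[0.45425191 0.23653415 0.19788628] 0.013392331706211187 [-0.39218288  0.40782362 -0.44571596]
go cm [-20.22 -12.88  -0.21] turn -0.0 q6 -0.78
((-0.27355445995200256, 0.9920258573458902), 0.5800068521499634)
[(295.07811375089994, 231.75773938084953), (320.276097912167, 222.0385169186465)] [array([0.60598671, 0.02534115, 0.121     ]), array([0.56071749, 0.04729241, 0.121     ])]
```

servo_tool(targets=[[-1.5,-1,0,0],[-5,-3.2,0,0],[-9,-5.8,0,0],[-13,-8.4,0,0],[-16.5,-10.6,0,0],[-19,-12.2,0,0],[-20.1,-12.95,0,0],[-20.1,-12.95,0,0]])

```text
time: 16.68
tool_pos: [0.586, 0.036, 0.1993]
ee_rot: [-3.141, -0.001, 2.721]
wrist_force: [-0.9, -0.5, 1.0]
width: 0.0133
finger_force: 30.0
```

servo_tool(targets=[[0,0,1,0],[0,0,2.5,0],[0,0,3.8,0],[0,0,4.4,0],[0,0,4.4,0],[0,0,4.4,0]])

```text
time: 17.42
tool_pos: [0.5864, 0.0368, 0.1566]
ee_rot: [3.141, 0.001, 2.723]
wrist_force: [-0.2, 0.6, -0.3]
width: 0.0135
finger_force: 30.0
```

```bash
python3 - <<'E'
from h import *
s=snapshot("scene");o=get_obs();print(o["tool_pos"],np.degrees(o["ee_rot"][2]),o["width"],o["wrist_force"])
go(.5866,.0366,.134,156)
cv2.imwrite("pics/f.png",np.hstack([tile(s,308,230,32,400),tile(s,433,262,32,400)]))
E
```

```text
[0.58651424 0.03679877 0.15675398] 155.98868761473582 0.013486025461482497 [-0.22417398  0.25474717 -0.26202892]
go cm [-0.02 -0.01  2.28] turn -0.0 q6 -1.19
```

View pics/f.png

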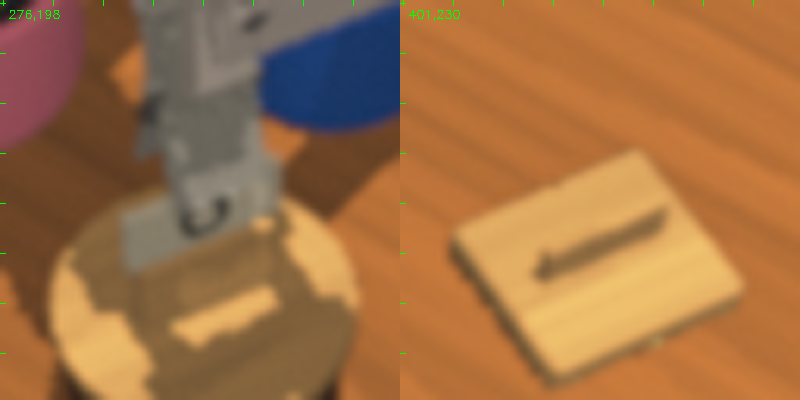

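The clip hovers centred over the card, with one jaw either side of it. The stand is alone and in its place. Now for the final descent.

servo_tool(targets=[[0,0,0.4,0],[0,0,0.8,0],[0,0,1.2,0],[0,0,1.6,0],[0,0,2.0,0],[0,0,2.2,0],[0,0,2.2,0],[0,0,2.2,0]])

```text
time: 18.48
tool_pos: [0.5862, 0.0368, 0.1342]
ee_rot: [3.141, 0.0, 2.723]
wrist_force: [1.0, -0.6, -0.6]
width: 0.0137
finger_force: 30.0
```

servo_tool(targets=[[0,0,0,0],[0,0,0,0],[0,0,0,0],[0,0,0,0]])

```text
time: 18.98
tool_pos: [0.5861, 0.0368, 0.134]
ee_rot: [3.141, 0.0, 2.722]
wrist_force: [-0.2, 0.4, -0.7]
width: 0.0132
finger_force: 30.0
```

```bash
python3 - <<'E'
from h import *
s=snapshot("scene");a=cv2.imread("pics/f.png")
o=get_obs();print(o["time"],o["tool_pos"],o["width"],o["wrist_force"],o["wrist_torque"])
# did the lid move? compare its front part with the hover picture, jaw mask-free rows
b=tile(s,308,230,32,400); A=cv2.cvtColor(a[250:400,0:400],6).astype(np.float32);B=cv2.cvtColor(b[250:400],6).astype(np.float32)
print(cv2.phaseCorrelate(A,B))
E
```

```text
19.025 [0.58611531 0.03680675 0.1340195 ] 0.013621383205274866 [ 0.18021243  1.06965523 -0.50380716] [-0.02804182 -0.01261766 -0.01348471]
((0.006549047245641759, -0.01764098072140996), 0.6656455998738606)
```

No contact force, the lid hasn't moved, and the clip is squeezed to its stop, so I'm handing in.

```bash
python3 -c "
from bench import *
print(close_job())"
```

```text
the job is handed in; nothing more can be done
None
```

I handed the job in at about 19 s. The lid is down and level on the teak pot, and the arm still holds the clip squeezed open around the middle of the card's top edge. The wrist sensor showed no contact there, but I took no close-up after the last 22 mm of descent.

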